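Hold a tool box lid at 60 degrees for fitting its stay

ROBOT

A 6-joint arm with a two-finger parallel gripper is mounted at the origin on the work surface. World frame = base frame: x ahead of the robot, y to its left, z up, the work surface at z = 0. Lengths are in m, angles in degrees, forces in N, time in s.
With the tool pointing down it reaches from about 0.4 to 0.825 m from the base axis. Payload 7 kg.
Tool frame: the origin (TCP) lies between the finger pads; the fingertips stand 22 mm ahead of it and the grasp point (between the pads) lies 3 mm ahead of it; z points along the fingers, y is the line along which they close (so a half turn about z gives the same grasp; the last joint's range is limited). The gripper opens to 88 mm and grips with 3 to 60 N. Pads are 19 mm wide; open, the fingers measure 130 mm over their backs; the gripper's body (78 mm by 193 mm) begins 47 mm behind the grasp point.
Start: joints at [-54.368, 20.546, 0.682, 0, -70.136, -16.507], TCP at [0.221, -0.638, 0.249] pointing down, gripper open.
Joint ranges: [-176.03, 176.03], [-82.01, 121.73], [-58.28, 71.71], [-173.87, 95.51], [-174.79, -0.11], [-173.66, 173.66]. Speed limits (degrees/s): [136.94, 136.94, 172.46, 180, 180, 180].

INTERFACE

Orientations are given as [roll, pitch, yaw] about the fixed x, y, z axes, in that order (R = Rz(yaw) Ry(pitch) Rx(roll)).
In Python, from plant import r, vision gives the robot as it stands.
- The arm moves only by the shell command python3 -m pendant 'ROWS' [FORCE]. ROWS is JSON, a list that holds one entry, the list of rows, each a list of 7 numbers: the shift along the tool's x, y, z scaled (see below), then the turn, a rotation vector about the tool's x, y, z scaled (see below), then the opening, from -1 (shut) to 1 (fully open). In form: [[[x, y, z, wx, wy, wz, fingers], ...]]. A call has exactly 8 rows; each row shifts and turns the commanded pose from where the row before left it, along the tool's axes as they then stand; what a row does not reach is not made up. The controller multiplies each number of a shift by 20 mm and each number of a turn by 4 degrees. A row lasts 1/10 s, in which the tool goes at most 50 mm and 8.59 degrees, less where a joint would pass 70% of its speed; a pose out of reach is approached as far as the arm can. A call with a number of a shift or a turn outside -1 to 1 is refused whole. A call with a gripper value outside its range is refused whole. The fingers move at their own pace and stop on an object; FORCE is the grip in N (left out, the last holds). Time passes only in rows, so rows that do not move let the fingers close, or fill a call up. It gives the time, the measured TCP pose, the force, the opening and the grip force at its end, in the units of the state.
- r.get_state(): the state, without advancing time (a new reading comes with each control period).
- vision.capture(name): name is "scene" or "top" or "wrist"; returns a dict with "frame" (384x512x3 uint8, blue, green, red), "depth" (384x512 float32, m along the optical axis (not along the pixel's ray), 0 where there is no reading), "camera_matrix" (3x3 intrinsics, pixels), "k1" (the pictures are not rectified: a ray, as slopes to the right and down, at radius r is drawn at 1 + k1 r^2 times it, then the intrinsics apply), "extrinsics" (4x4, takes a point from world to camera coordinates); the wrist camera has in their place "hand_eye" (4x4, takes a point from camera to tool coordinates, whose origin is the TCP and whose axes are the flange's). Camera axes: x right, y up, looking along -z (the intrinsics and any distortion apply to the point x, -y, -z); pixel columns grow to the right and rows downward; lengths in m; the calibration is good to about 2 mm. A picture is of the moment at which its call begins: read the wrist's pose just before it.
- r.close_job(): hands the job in; it is judged then, once.
The state is a dict: "time_s": time; "joints": joint angles; "qd": joint speeds; "joint_torque": joint torques, N m; "tcp_pos": TCP position; "eef_rot": TCP orientation; "contact_force": force on the tool from outside, world axes, zero at the start; "moment": the same for the moment, N m; "gripper_width": finger opening in m; "gripper_force": force on a finger pad.
Only numpy, scipy, OpenCV 4.12 (cv2) and the standard library are available. Lean on these libraries where they do the work, as an engineer would, in place of code of your own. Each camera call takes 0.05 s, during which the arm holds its last target. There are 200 camera calls.

TASK

I am about to screw the new stay onto the tool box lid, which falls shut without it. Take the small pail of fasteners off the lid, keeping it upright, and hang it by its handle on the free hook of the stand; then raise the lid and hold it still with the gripper at 60 degrees from closed, and finish while still holding it there. Leave everything else on the bench where it is.

Things in the scene. Friction and masses are not known exactly. Their poses are not given: they have to be found in the camera images.
- toolbox: Steel tool box, painted blue, fixed to the bench. 170 mm deep (x), 340 mm wide (y), 105 mm high without the lid; the lid adds 25 mm, so its flat top lies 130 mm above the bench. Origin: centre of the underside; x points from the front (latches, robot side) to the back (hinge side), z up. The front latches are undone and hang down.
- lid (a joint): Angle of the tool box lid in rad: 0 closed, 1.047 = 60 degrees, limit 1.75. The hinge line runs along the box's own y at the back edge, 105 mm above the bench; the front edge swings up and back. No spring and no stay: the lid (about 0.55 kg, varies) falls shut under its own weight if let go.
- lid_hinge (a point): Middle of the lid's hinge line (back edge of the box, 105 mm above the bench). Axes of the lid: y along the hinge, x backward and z up when closed.
- lid_handle (a point): Middle of the steel carrying handle on the lid's top: a round bar 12 mm thick and 94 mm long, along the box's y, standing on two end posts; this point is on the bar's axis, 40 mm above the lid's top, and with the lid closed 85 mm in front of the hinge line and 65 mm above it. It turns with the lid.
- lid_lip (a point): Middle of the front lip of the lid: a flat steel edge 4 mm thick, 200 mm wide, standing 10 mm out from the lid's front, 180 mm in front of the hinge line. It turns with the lid.
- pail: Small open sheet-steel pail half full of brass and steel fasteners (they are fixed in it), standing on the left (+y) half of the closed lid, about 0.2 kg. 74 mm across the rim, 60 mm across the base, 62 mm high. Its stiff wire handle (bail) stands upright over it as an arch across its own y, does not fold, and tops out at 144.5 mm. Origin: centre of the underside, z up.
- bail (a point): Middle of the bail's straight top bar, on its axis: 140 mm above the pail's underside. The bar is 9 mm thick, runs along the pail's y and is straight for 36 mm to each side of this point; the gap between bar and pail rim is 73 mm and the arch is 77 mm wide inside.
- hook_stand: Steel hook stand, fixed to the bench: round base 116 mm across and 16 mm high, a 14 mm post with a ball on top at 268 mm, and two wire hooks. The free one is the long one, along the stand's own -x, roughly toward the robot; the short one behind (+x) carries a roll of masking tape. Origin: centre of the underside, z up.
- hook_seat (a point): Top of the wire at the low point of the free hook, where a bail comes to rest: 55 mm out from the post's axis along the stand's -x, 228 mm above the bench. The wire is 8 mm thick (its underside is 220 mm above the bench here).
- hook_tip (a point): Top of the free hook's upturned end: 85 mm out from the post's axis along the stand's -x, 252 mm above the bench; the wire ends 89 mm out.
- lid_stay: Bystander: the new lid stay, a slotted steel bar 150 x 14 x 5 mm with an 18 mm high foot at one end, lying in front of the tool box. Origin: underside centre.
- screwdriver: Bystander: screwdriver about 180 mm long with a black handle, lying in front of the tool box.
- screw_dish: Bystander: shallow aluminium dish of screws, 72 mm across, 22 mm high, beside the hook stand. Origin: underside centre.
- flux_bottle: Bystander: white bottle, 44 mm across, 100 mm high, just behind the hook stand. Origin: underside centre.
- solder_reel: Bystander: metal reel, 60 mm across, 48 mm high, at the back. Origin: underside centre.
- mug: Bystander: white mug, 80 mm across, 90 mm high, at the back. Origin: underside centre.
- pliers: Bystander: pliers about 160 mm long, 15 mm high, lying at the back.

How it is judged:
By the outcome, as a careful person would: the job done as asked, in the order asked, and still so for the second after the job is handed in, while the arm keeps its last pose, push and grip.
It also fails if it takes over 58 s, if anything falls off the work surface, if the arm or the gripper's body presses on something with over 40 N, if the wrist force passes 120 N, or if a joint passes its speed limit or range.

## Working session

There is one attempt and no reset: what is moved stays moved. The work goes in short steps, Python scripts to look and compute and a shell command to move; the robot and the scene stay as the last step left them, time stands still between calls to the robot, and variables do not carry over. Pictures are saved under pics/ and viewed, at most 10 in all, crops included, and the job is handed in when it is done.

```bash
ls; mkdir -p pics; cat > h.py <<'E'
import numpy as np,cv2,pickle
from scipy.spatial.transform import Rotation as R
def pts(c):
    d=c["depth"];K=c["camera_matrix"];k=c["k1"]
    v,u=np.mgrid[:d.shape[0],:d.shape[1]].astype(float)
    x,y=und(c,u,v)
    P=np.stack([x*d,-y*d,-d],-1)
    return P
def und(c,u,v):
    K=c["camera_matrix"];k=c["k1"]
    xd=(u-K[0,2])/K[0,0];yd=(v-K[1,2])/K[1,1];x,y=xd,yd
    for _ in range(10):
        s=1+k*(x*x+y*y);x,y=xd/s,yd/s
    return x,y
def world(c):
    P=pts(c);E=np.linalg.inv(c["extrinsics"])
    return P@E[:3,:3].T+E[:3,3]
def ray(c,u,v,z):
    x,y=und(c,u,v);E=np.linalg.inv(c["extrinsics"])
    d=E[:3,:3]@np.array([x,-y,-1]);o=E[:3,3]
    return o+d*(z-o[2])/d[2]
E
python3 - <<'E'
from plant import r,vision
import pickle,cv2
s=r.get_state();print(s)
for n in("scene","top"):
    c=vision.capture(n);pickle.dump(c,open(n+".pkl","wb"));cv2.imwrite(f"pics/{n}0.png",c["frame"])
    print(n,c["camera_matrix"],c["k1"],c["extrinsics"])
E
```

```text
pics
{'time_s': 0.0, 'joints': array([-5.43679074e+01,  2.05927910e+01,  6.35226585e-01, -2.02885336e-02,
       -7.01365010e+01, -1.65073297e+01]), 'qd': array([0.03102372, 0.01199253, 0.14714206, 0.03450742, 0.01282876,
       0.04874374]), 'joint_torque': array([-3.76070716e-05, -5.82720244e+01,  2.93048662e+01,  6.99722528e+00,
        6.72475944e-03, -1.51710210e-04]), 'tcp_pos': array([ 0.22098769, -0.63732992,  0.24761787]), 'eef_rot': array([ 1.79904392e+02, -8.44374422e-03, -1.60882139e+02]), 'contact_force': array([ 0.2247112 ,  0.02629433, -0.61118327]), 'moment': array([ 0.05126075, -0.04001124,  0.00524581]), 'gripper_force': 0.0, 'gripper_width': 0.08785558751989214}
scene [[460.67208853   0.         255.31768861]
 [  0.         460.67208853 195.54370754]
 [  0.           0.           1.        ]] -0.07395630422512775 [[ 0.86568695  0.50051758 -0.00826204 -0.517154  ]
 [-0.36909791  0.64936122  0.66490355  0.09426151]
 [ 0.33816096 -0.57254883  0.74688353 -1.41273715]
 [ 0.          0.          0.          1.        ]]
top [[359.73803107   0.         253.77912078]
 [  0.         359.73803107 187.52342123]
 [  0.           0.           1.        ]] -0.08846688062795129 [[-0.01189252 -0.99979499  0.01638738 -0.00490318]
 [ 0.98735294 -0.00915031  0.1582733  -0.6164447 ]
 [-0.1580909   0.0180624   0.98725935 -0.93211158]
 [ 0.          0.          0.          1.        ]]
```

View pics/top0.png

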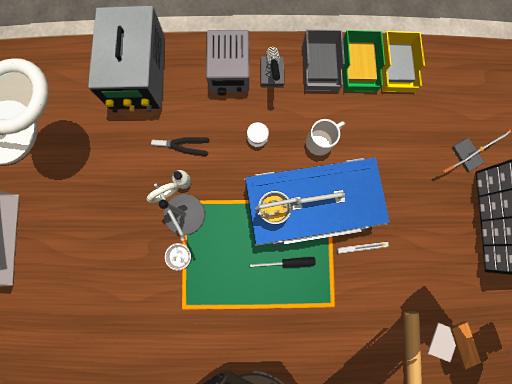

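View pics/scene0.png

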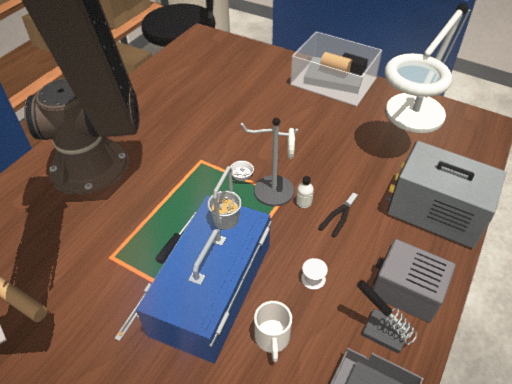

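The top view shows the box at about (317,200), the pail at (273,207), the stand base at (187,213), with the free hook running toward the dish at (178,257). I'll measure these from depth.

```bash
python3 - <<'E'
import pickle,cv2,numpy as np
from h import *
for n in("top","scene"):
    c=pickle.load(open(n+".pkl","rb"));W=world(c);f=c["frame"].astype(int);d=c["depth"]
    ok=d>0
    b,g,rr=f[...,0],f[...,1],f[...,2]
    m=ok&(b>90)&(b>2*rr)&(b>1.6*g)&(abs(W[...,2]-.13)<.01)&(W[...,0]<.85)
    P=W[m];print(n,"lid n",len(P),"z",np.median(P[:,2]))
    rect=cv2.minAreaRect(P[:,:2].astype(np.float32)*1000);print(rect,cv2.boxPoints(rect).round(1).tolist())
    # handle and bail: elevated points over box
    x,y,z=W[...,0],W[...,1],W[...,2]
    box=ok&(x>.45)&(x<.8)&(y>-.4)&(y<.12)
    q=W[box&(z>.16)&(z<.18)];print("z160-180",len(q))
    q=W[box&(z>.262)&(z<.285)];print("bail",len(q),q.mean(0) if len(q) else 0, q.min(0),q.max(0))
    st=ok&(x>.4)&(x<.8)&(y>.1)&(y<.4)
    q=W[st&(z>.20)&(z<.30)]
    for p in q[np.argsort(q[:,0])][::max(1,len(q)//45)]:print(p.round(3))
    q=W[st&(z>.01)&(z<.03)&(x>.52)]; print("base",len(q),cv2.minEnclosingCircle((q[:,:2]*1000).astype(np.float32)))
E
```

```text
top lid n 7540 z 0.1306754901565894
((571.2135620117188, -168.3462677001953), (169.0043182373047, 340.0235900878906), 8.204185485839844) [[463.29998779296875, -12.100000381469727], [511.79998779296875, -348.70001220703125], [679.0999755859375, -324.6000061035156], [630.5999755859375, 12.0]]
z160-180 682
bail 179 [ 0.54698945 -0.05403953  0.27344097] [ 0.53595753 -0.09861917  0.26265968] [ 0.55853994 -0.01163789  0.27815097]
[0.471 0.146 0.25 ]
[0.477 0.145 0.253]
[0.482 0.15  0.238]
[0.488 0.149 0.232]
[0.493 0.152 0.231]
[0.497 0.155 0.227]
[0.502 0.163 0.228]
[0.506 0.166 0.227]
[0.513 0.167 0.231]
[0.517 0.163 0.229]
[0.521 0.174 0.232]
[0.527 0.171 0.237]
[0.532 0.172 0.232]
[0.538 0.181 0.239]
[0.541 0.183 0.233]
[0.543 0.192 0.26 ]
[0.544 0.191 0.265]
[0.546 0.185 0.269]
[0.547 0.179 0.241]
[0.548 0.178 0.264]
[0.55  0.188 0.268]
[0.552 0.179 0.233]
[0.554 0.179 0.219]
[0.557 0.189 0.266]
[0.565 0.195 0.221]
[0.567 0.232 0.208]
[0.569 0.232 0.21 ]
[0.57  0.224 0.216]
[0.572 0.225 0.22 ]
[0.574 0.195 0.222]
[0.574 0.226 0.218]
[0.576 0.209 0.221]
[0.578 0.217 0.225]
[0.58  0.207
[... 1123 characters left out ...]
83 0.232]
[0.55  0.181 0.215]
[0.551 0.181 0.27 ]
[0.552 0.181 0.248]
[0.553 0.18  0.233]
[0.553 0.183 0.244]
[0.554 0.181 0.252]
[0.556 0.181 0.207]
[0.556 0.185 0.218]
[0.557 0.184 0.216]
[0.557 0.188 0.223]
[0.558 0.185 0.244]
[0.559 0.183 0.256]
[0.561 0.192 0.225]
[0.567 0.198 0.219]
[0.572 0.193 0.219]
[0.577 0.2   0.222]
[0.579 0.224 0.222]
[0.583 0.203 0.225]
[0.586 0.204 0.226]
[0.589 0.187 0.22 ]
[0.591 0.194 0.229]
[0.593 0.195 0.226]
[0.594 0.214 0.235]
[0.595 0.177 0.21 ]
[0.596 0.201 0.219]
[0.598 0.213 0.234]
[0.599 0.175 0.214]
[0.599 0.21  0.23 ]
[0.602 0.18  0.215]
[0.603 0.172 0.201]
[0.606 0.177 0.209]
base 1098 ((651.641357421875, 195.18380737304688), 143.52108764648438)
```

```bash
python3 - <<'E'
import pickle,cv2,numpy as np
from h import *
B=[]
for n in("top","scene"):
    c=pickle.load(open(n+".pkl","rb"));W=world(c);x,y,z=W[...,0],W[...,1],W[...,2];ok=c["depth"]>0
    def line(m,nm):
        q=W[m].astype(np.float32);vx,vy,x0,y0=cv2.fitLine(q[:,:2],cv2.DIST_HUBER,0,.001,.001).ravel()
        if vy<0:vx,vy=-vx,-vy
        t=(q[:,0]-x0)*vx+(q[:,1]-y0)*vy;tm=(t.min()+t.max())/2
        print(n,nm,len(q),"yaw",np.degrees(np.arctan2(-vx,vy)),"mid",x0+tm*vx,y0+tm*vy,"len",np.ptp(t),"zmax",np.percentile(q[:,2],95))
    line(ok&(x>.45)&(x<.65)&(y>-.15)&(y<.05)&(z>.266)&(z<.285),"bail")
    line(ok&(x>.45)&(x<.65)&(y>-.3)&(y<-.11)&(z>.166)&(z<.185),"handle")
    line(ok&(x>.45)&(x<.54)&(y>.1)&(y<.25)&(z>.21)&(z<.26),"hook(dir+90)")
    q=W[ok&(x>.45)&(x<.65)&(y>-.15)&(y<.05)&(z>.183)&(z<.196)];print("rim",len(q),cv2.minEnclosingCircle((q[:,:2]*1000).astype(np.float32)))
    q=W[ok&(x>.5)&(x<.6)&(y>.14)&(y<.23)&(z>.255)&(z<.28)];print("ball",q.mean(0),q[:,2].max())
    q=W[ok&(x>.48)&(x<.64)&(y>.11)&(y<.26)&(z>.012)&(z<.02)];print("base",cv2.minAreaRect((q[:,:2]*1000).astype(np.float32)))
E
```

```text
top bail 172 yaw 10.384234 mid 0.54733235 -0.055991873 len 0.08673531 zmax 0.27651972
top handle 236 yaw 8.565334 mid 0.5710483 -0.16932267 len 0.11710232 zmax 0.17780736
top hook(dir+90) 134 yaw -61.20106 mid 0.50558 0.16077314 len 0.07708822 zmax 0.25068045
rim 265 ((543.38671875, -55.12354278564453), 42.480560302734375)
ball [0.54860221 0.1839181  0.26468228] 0.27114409903720016
base ((554.446044921875, 189.209228515625), (124.8169937133789, 110.77364349365234), 28.54772186279297)
scene bail 131 yaw 9.126823 mid 0.5508363 -0.05765615 len 0.082527146 zmax 0.27629375
scene handle 259 yaw 7.7210546 mid 0.57440394 -0.16868755 len 0.11814554 zmax 0.17748688
scene hook(dir+90) 103 yaw -61.78245 mid 0.5083497 0.16151193 len 0.075209 zmax 0.2504916
rim 305 ((550.0693969726562, -57.16539764404297), 42.29868698120117)
ball [0.55307046 0.18244901 0.26347361] 0.2695952488730806
base ((555.4609985351562, 179.90609741210938), (111.10045623779297, 126.87405395507812), 42.7582893371582)
```

```bash
cat > d.py <<'E'
import sys,numpy as np
from scipy.spatial.transform import Rotation as R
from plant import r
def delta(p,rpy):
    s=r.get_state();T=R.from_euler("xyz",s["eef_rot"],degrees=True);G=R.from_euler("xyz",rpy,degrees=True)
    d=T.inv().apply(np.array(p)-s["tcp_pos"])*1000/20
    w=(T.inv()*G).as_rotvec(degrees=True)/4
    print("t",round(s["time_s"],2),"pos",s["tcp_pos"].round(4),"rot",s["eef_rot"].round(2),"j",s["joints"].round(0),"F",s["contact_force"].round(1),"w",round(s["gripper_width"],4),"gf",round(float(s["gripper_force"]),1))
    print("shift units",d.round(2),"turn units",w.round(2))
if __name__=="__main__":
    a=list(map(float,sys.argv[1:7]));delta(a[:3],a[3:])
E
python3 -m pendant '[[[0,0,-0.7,0,0,-1,1],[0,0,-0.7,0,0,-1,1],[0,0,-0.7,0,0,-1,1],[0,0,-0.7,0,0,-1,1],[0,0,-0.7,0,0,-1,1],[0,0,-0.7,0,0,-1,1],[0,0,-0.7,0,0,-1,1],[0,0,-0.7,0,0,-1,1]]]' 30
python3 -m pendant '[[[0,0,0,0,0,-1,1],[0,0,0,0,0,-1,1],[0,0,0,0,0,-1,1],[0,0,0,0,0,-1,1],[0,0,0,0,0,-1,1],[0,0,0,0,0,-1,1],[0,0,0,0,0,-1,1],[0,0,0,0,0,-1,1]]]'
python3 -m pendant '[[[0,0,0,0,0,-1,1],[0,0,0,0,0,-1,1],[0,0,0,0,0,-1,1],[0,0,0,0,0,-1,1],[0,0,0,0,0,-0.2,1],[0,0,0,0,0,0,1],[0,0,0,0,0,0,1],[0,0,0,0,0,0,1]]]'
python3 d.py 0.5526 -0.0787 0.36 180 0 -80
```

```text
time_s: 0.9
tcp_pos: [0.2211, -0.6375, 0.3606]
eef_rot: [179.9, 0.0, -128.7]
contact_force: [0.5, -0.5, -0.4]
gripper_width: 0.0879
gripper_force: 0.0
time_s: 1.7
tcp_pos: [0.2211, -0.6375, 0.36]
eef_rot: [180.0, 0.1, -96.7]
contact_force: [-0.0, -0.3, 0.6]
gripper_width: 0.0877
gripper_force: 0.0
time_s: 2.5
tcp_pos: [0.2211, -0.6377, 0.3605]
eef_rot: [180.0, 0.0, -80.1]
contact_force: [-0.7, -0.6, -0.5]
gripper_width: 0.0876
gripper_force: 0.0
t 2.5 pos [ 0.2211 -0.6377  0.3605] rot [ 1.800e+02  1.000e-02 -8.013e+01] j [-54.  18.  11.  -0. -83.  64.] F [-0.7 -0.6 -0.5] w 0.0876 gf 0.0
shift units [-24.7  -21.12   0.03] turn units [ 0.    0.   -0.03]
```

```bash

python3 -m pendant '[[[-0.88,-0.75,0,0,0,0,1],[-0.88,-0.75,0,0,0,0,1],[-0.88,-0.75,0,0,0,0,1],[-0.88,-0.75,0,0,0,0,1],[-0.88,-0.75,0,0,0,0,1],[-0.88,-0.75,0,0,0,0,1],[-0.88,-0.75,0,0,0,0,1],[-0.88,-0.75,0,0,0,0,1]]]' >/dev/null
python3 -m pendant '[[[-0.88,-0.75,0,0,0,0,1],[-0.88,-0.75,0,0,0,0,1],[-0.88,-0.75,0,0,0,0,1],[-0.88,-0.75,0,0,0,0,1],[-0.88,-0.75,0,0,0,0,1],[-0.88,-0.75,0,0,0,0,1],[-0.88,-0.75,0,0,0,0,1],[-0.88,-0.75,0,0,0,0,1]]]' >/dev/null
python3 -m pendant '[[[-0.88,-0.75,0,0,0,0,1],[-0.88,-0.75,0,0,0,0,1],[-0.88,-0.75,0,0,0,0,1],[-0.88,-0.75,0,0,0,0,1],[-0.88,-0.75,0,0,0,0,1],[-0.88,-0.75,0,0,0,0,1],[-0.88,-0.75,0,0,0,0,1],[-0.88,-0.75,0,0,0,0,1]]]' >/dev/null
python3 -m pendant '[[[-0.88,-0.75,0,0,0,0,1],[-0.88,-0.75,0,0,0,0,1],[-0.88,-0.75,0,0,0,0,1],[-0.88,-0.75,0,0,0,0,1],[0,0,0,0,0,0,1],[0,0,0,0,0,0,1],[0,0,0,0,0,0,1],[0,0,0,0,0,0,1]]]' >/dev/null
python3 - <<'E'
from plant import r,vision
import pickle,cv2,numpy as np
from h import *
s=r.get_state();c=vision.capture("wrist");cv2.imwrite("pics/w1.png",c["frame"])
P=pts(c);H=c["hand_eye"];P=P@H[:3,:3].T+H[:3,3];print(H.round(3))
T=R.from_euler("xyz",s["eef_rot"],degrees=True);W=T.apply(P.reshape(-1,3)).reshape(P.shape)+s["tcp_pos"]
x,y,z=W[...,0],W[...,1],W[...,2]
m=(c["depth"]>0)&(x>.45)&(x<.65)&(y>-.15)&(y<.05)&(z>.264)&(z<.283);q=W[m].astype(np.float32)
print(len(q),q.min(0),q.max(0),np.median(q,0));vx,vy,x0,y0=cv2.fitLine(q[:,:2],cv2.DIST_HUBER,0,.001,.001).ravel()
print("yaw",np.degrees(np.arctan2(-vx,vy)),x0,y0)
t=(q[:,0]-x0)*vx+(q[:,1]-y0)*vy;tm=(t.min()+t.max())/2;print(x0+tm*vx,y0+tm*vy,np.ptp(t))
E
python3 d.py 0.5526 -0.0787 0.281 180 0 -80
```

```text
[[-0.001  0.964  0.264  0.071]
 [ 1.     0.001 -0.     0.   ]
 [-0.001  0.264 -0.964 -0.136]
 [ 0.     0.     0.     1.   ]]
959 [ 0.54091424 -0.09938917  0.26400036] [ 0.5587026  -0.04005128  0.2754058 ] [ 0.5501899  -0.07238422  0.2730821 ]
yaw -169.82819 0.5502066 -0.07158193
0.549917 -0.06996765 0.059811648
t 5.75 pos [ 0.5496 -0.0805  0.3608] rot [-179.98   -0.    -80.13] j [ 12.   6.  -4.   0. -80.  -2.] F [0.4 0.8 0. ] w 0.0881 gf 0.0
shift units [-0.07 -0.16  3.99] turn units [-0.01 -0.   -0.03]
```

View pics/w1.png

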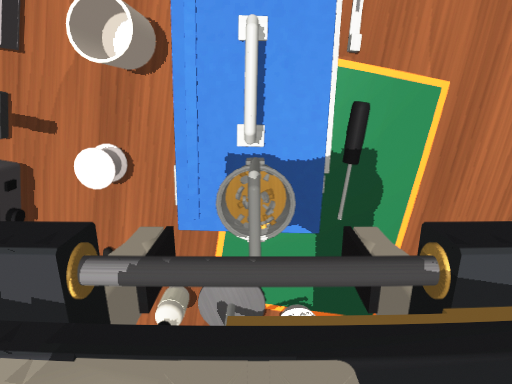

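The wrist view shows the bail bar at column ~254, rows 158–255, centred between the fingers. I'll go down and close.

```bash

python3 -m pendant '[[[0,-0.1,0.5,0,0,0,1],[-0.1,0,0.5,0,0,0,1],[0,0,0.5,0,0,0,1],[0,0,0.5,0,0,0,1],[0,0,0.5,0,0,0,1],[0,0,0.5,0,0,0,1],[0,0,0.5,0,0,0,0.5],[0,0,0.5,0,0,0,0.2]]]' 35
python3 -m pendant '[[[0,0,0,0,0,0,-0.2],[0,0,0,0,0,0,-0.4],[0,0,0,0,0,0,-0.6],[0,0,0,0,0,0,-0.7],[0,0,0,0,0,0,-1],[0,0,0,0,0,0,-1],[0,0,0,0,0,0,-1],[0,0,0,0,0,0,-1]]]' 35
python3 d.py 0.512 0.138 0.31 180 0 -63
```

```text
time_s: 6.55
tcp_pos: [0.5515, -0.0776, 0.2797]
eef_rot: [180.0, 0.0, -80.1]
contact_force: [-0.4, -0.7, -0.9]
gripper_width: 0.0771
gripper_force: 0.0
time_s: 7.35
tcp_pos: [0.5515, -0.0776, 0.2806]
eef_rot: [-180.0, -0.0, -80.1]
contact_force: [-0.2, 0.7, -0.1]
gripper_width: 0.0131
gripper_force: 0.0
t 7.35 pos [ 0.5515 -0.0776  0.2806] rot [-180.     -0.    -80.07] j [ 12.   8. -12.   0. -70.  -2.] F [-0.2  0.7 -0.1] w 0.0131 gf 0.0
shift units [-10.96   0.09  -1.47] turn units [-0.   -0.   -4.27]
```

```bash

python3 -m pendant '[[[0,0,0,0,0,0,-1],[0,0,0,0,0,0,-1],[0,0,0,0,0,0,-1],[0,0,-0.1,0,0,0,-1],[0,0,-0.2,0,0,0,-1],[0,0,-0.2,0,0,0,-1],[0,0,-0.2,0,0,0,-1],[0,0,-0.2,0,0,0,-1]]]' 35
python3 -m pendant '[[[0,0,-0.3,0,0,-0.27,-1],[0,0,-0.3,0,0,-0.5,-1],[0,0,0,0,0,-0.7,-1],[0,0,0,0,0,-0.7,-1],[0,0,0,0,0,-0.7,-1],[0,0,0,0,0,-0.7,-1],[0,0,0,0,0,-0.5,-1],[0,0,0,0,0,-0.2,-1]]]'
python3 d.py 0.432 0.0976 0.31 180 0 -63
python3 - <<'E'
from plant import vision
import cv2
c=vision.capture("scene");cv2.imwrite("pics/s2.png",cv2.resize(c["frame"][60:320,90:400],None,fx=2,fy=2))
E
```

```text
time_s: 8.15
tcp_pos: [0.5516, -0.0776, 0.299]
eef_rot: [-180.0, 0.0, -80.1]
contact_force: [0.4, 0.6, -1.2]
gripper_width: 0.0075
gripper_force: 35.0
time_s: 8.95
tcp_pos: [0.5516, -0.0776, 0.3109]
eef_rot: [-180.0, -0.0, -62.9]
contact_force: [-0.4, -0.5, -1.9]
gripper_width: 0.0077
gripper_force: 35.0
t 8.95 pos [ 0.5516 -0.0776  0.3109] rot [-179.98   -0.    -62.89] j [ 12.   7.  -9.   0. -74.  15.] F [-0.4 -0.5 -1.9] w 0.0077 gf 35.0
shift units [-10.52   1.33   0.05] turn units [-0.   -0.    0.03]
```

View pics/s2.png

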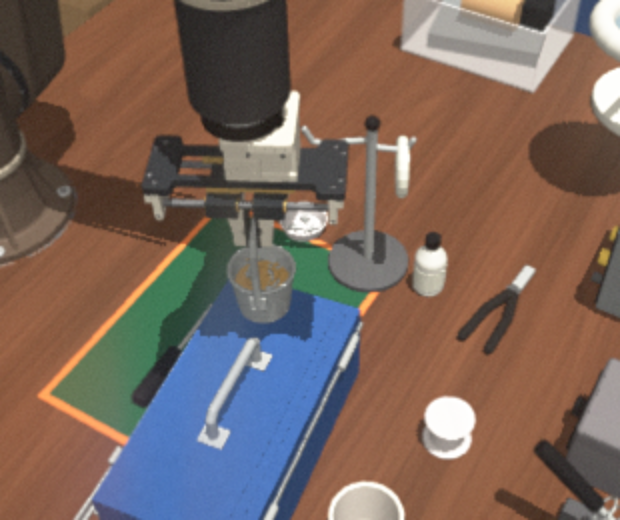

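The pail is lifted and upright in the gripper, at (262,285) in this crop. I'll carry it to a point outside the hook tip, in line with the hook.

```bash

python3 -m pendant '[[[-0.2,0,0,0,0,0,-1],[-0.4,0.1,0,0,0,0,-1],[-0.6,0.1,0,0,0,0,-1],[-0.8,0.1,0,0,0,0,-1],[-0.8,0.1,0,0,0,0,-1],[-0.8,0.1,0,0,0,0,-1],[-0.8,0.1,0,0,0,0,-1],[-0.8,0.1,0,0,0,0,-1]]]'
python3 -m pendant '[[[-0.8,0.1,0,0,0,0,-1],[-0.8,0.1,0,0,0,0,-1],[-0.8,0.1,0,0,0,0,-1],[-0.8,0.1,0,0,0,0,-1],[-0.8,0.1,0,0,0,0,-1],[-0.7,0.1,0,0,0,0,-1],[-0.4,0.1,0.6,0,0,0,-1],[-0.2,0,0.6,0,0,0,-1]]]'
python3 d.py 0.432 0.0976 0.286 180 0 -63
python3 - <<'E'
from plant import r,vision
import pickle,cv2,numpy as np
from h import *
for n in("scene","top"):
    c=vision.capture(n);W=world(c);x,y,z=W[...,0],W[...,1],W[...,2];ok=c["depth"]>0
    q=W[ok&(x>.46)&(x<.535)&(y>.13)&(y<.19)&(z>.215)&(z<.26)]
    if len(q)>10:
        vx,vy,x0,y0=cv2.fitLine(q[:,:2].astype(np.float32),cv2.DIST_HUBER,0,.001,.001).ravel();print(n,len(q),"hookdir",np.degrees(np.arctan2(vy,vx)),x0,y0,q.min(0))
    q=W[ok&(x>.36)&(x<.46)&(y>.04)&(y<.2)&(z>.18)&(z<.30)];print(len(q))
    q2=q[(q[:,2]>.19)&(q[:,2]<.202)];print("rim",len(q2),q2.min(0) if len(q2) else 0,q2.max(0) if len(q2) else 0)
    cv2.imwrite("pics/3%s.png"%n,cv2.resize(c["frame"][60:320,90:400],None,fx=2,fy=2))
E
```

```text
time_s: 9.8
tcp_pos: [0.4907, 0.0098, 0.3107]
eef_rot: [-180.0, 0.0, -63.0]
contact_force: [-0.4, -0.2, -1.4]
gripper_width: 0.0078
gripper_force: 35.0
time_s: 10.6
tcp_pos: [0.4303, 0.0974, 0.2858]
eef_rot: [-179.9, 0.0, -62.9]
contact_force: [0.6, 0.0, -1.8]
gripper_width: 0.0077
gripper_force: 35.0
t 10.6 pos [0.4303 0.0974 0.2858] rot [-1.7995e+02  3.0000e-02 -6.2940e+01] j [ 39.  -4. -24.  -0. -70. -11.] F [ 0.6  0.  -1.8] w 0.0077 gf 35.0
shift units [ 0.03 -0.08 -0.01] turn units [-0.01  0.01  0.02]
scene 97 hookdir 29.680538 0.5066427 0.16083813 [0.47452913 0.14196737 0.22295013]
678
rim 199 [0.3824705  0.07585144 0.19000621] [0.45894848 0.15590382 0.20194379]
top 20 hookdir 35.33574 0.5298718 0.17464654 [0.52335874 0.17010481 0.22817963]
1
rim 0 0 0
```

View pics/3scene.png

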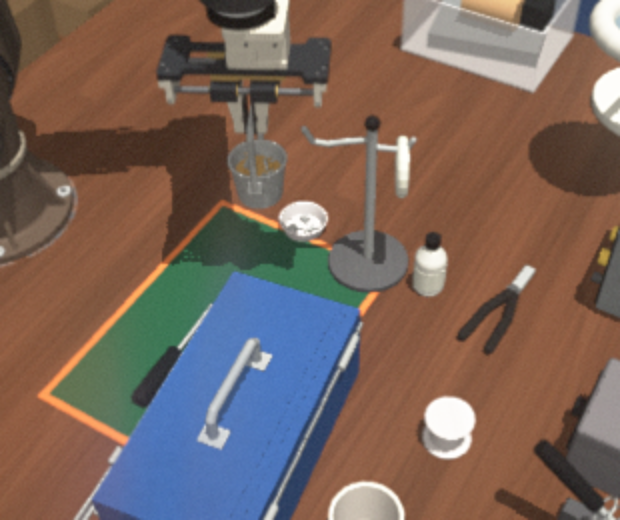

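```bash

python3 -m pendant '[[[0,-0.2,0,0,0,0,-1],[0,-0.4,0,0,0,0,-1],[0,-0.5,0,0,0,0,-1],[0,-0.6,0,0,0,0,-1],[0,-0.6,0,0,0,0,-1],[0,-0.6,0,0,0,0,-1],[0,-0.6,0,0,0,0,-1],[0,-0.6,0,0,0,0,-1]]]'
python3 -m pendant '[[[0,-0.3,0,0,0,0,-1],[0,-0.1,0,0,0,0,-1],[0,0,0,0,0,0,-1],[0,0,0.3,0,0,0,-1],[0,0,0.3,0,0,0,-1],[0,0,0.3,0,0,0,-1],[0,0,0.3,0,0,0,-1],[0,0,0.3,0,0,0,-1]]]'
python3 - <<'E'
from plant import vision
import cv2
c=vision.capture("scene");cv2.imwrite("pics/s4.png",cv2.resize(c["frame"][90:220,190:330],None,fx=4,fy=4))
E
python3 d.py 0.512 0.138 0.2435 180 0 -63
```

```text
time_s: 11.5
tcp_pos: [0.5053, 0.1345, 0.2864]
eef_rot: [180.0, -0.0, -63.0]
contact_force: [-0.0, 0.0, -1.8]
gripper_width: 0.0078
gripper_force: 35.0
time_s: 12.3
tcp_pos: [0.5112, 0.1376, 0.2559]
eef_rot: [180.0, -0.0, -63.0]
contact_force: [-0.4, 0.4, -1.7]
gripper_width: 0.0075
gripper_force: 35.0
t 12.35 pos [0.5108 0.1374 0.2549] rot [ 1.799e+02  1.000e-02 -6.301e+01] j [ 36.   7. -17.  -0. -67.  -9.] F [-0.5 -0.3 -3.4] w 0.0079 gf 35.0
shift units [ 0.   -0.07  0.57] turn units [ 0.02  0.   -0.  ]
```

View pics/s4.png

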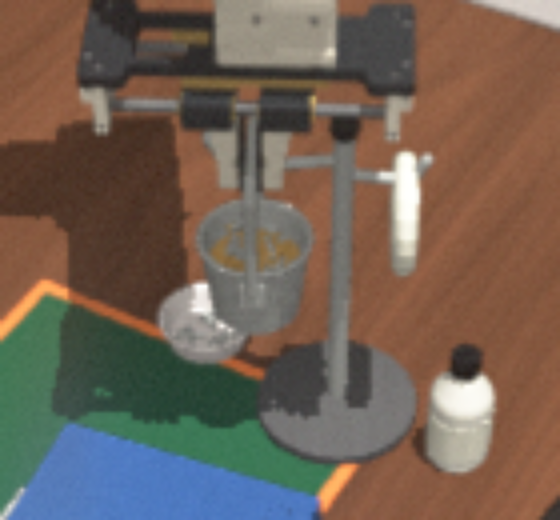

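The pail's bail is over the hook, between the tip and the post at (343,200), and clear of both. I'll lower it until the weight transfers.

```bash

python3 -m pendant '[[[0,0,0.1,0,0,0,-1],[0,0,0.1,0,0,0,-1],[0,0,0.1,0,0,0,-1],[0,0,0.1,0,0,0,-1],[0,0,0.1,0,0,0,-1],[0,0,0,0,0,0,-1],[0,0,0,0,0,0,-1],[0,0,0,0,0,0,-1]]]'
python3 d.py 0.512 0.138 0.2435 180 0 -63
```

```text
time_s: 13.15
tcp_pos: [0.5115, 0.1377, 0.2467]
eef_rot: [-180.0, -0.0, -63.0]
contact_force: [-1.4, 0.4, -2.0]
gripper_width: 0.0078
gripper_force: 35.0
t 13.15 pos [0.5115 0.1377 0.2467] rot [-179.99   -0.    -62.99] j [ 36.   7. -18.   0. -65.  -9.] F [-1.4  0.4 -2. ] w 0.0078 gf 35.0
shift units [-0.   -0.03  0.16] turn units [-0. -0.  0.]
```

```bash

python3 -m pendant '[[[0,0,0.05,0,0,0,-1],[0,0,0.05,0,0,0,-1],[0,0,0.05,0,0,0,-1],[0,0,0.05,0,0,0,-1],[0,0,0,0,0,0,-1],[0,0,0,0,0,0,-1],[0,0,0,0,0,0,-1],[0,0,0,0,0,0,-1]]]' 
python3 d.py 0.512 0.138 0.2435 180 0 -63
```

```text
time_s: 13.95
tcp_pos: [0.5115, 0.1376, 0.2428]
eef_rot: [-180.0, -0.0, -63.0]
contact_force: [0.0, -1.0, 2.1]
gripper_width: 0.008
gripper_force: 35.0
t 13.95 pos [0.5115 0.1376 0.2428] rot [-179.98   -0.    -63.  ] j [ 36.   7. -18.   0. -65.  -9.] F [ 0.  -1.   2.1] w 0.008 gf 35.0
shift units [-0.01 -0.03 -0.04] turn units [-0. -0.  0.]
```

```bash

python3 -m pendant '[[[0,0,0,0,0,0,-0.75],[0,0,0,0,0,0,-0.7],[0,0,0,0,0,0,-0.6],[0,0,0,0,0,0,-0.5],[0,0,0,0,0,0,-0.4],[0,0,0,0,0,0,-0.3],[0,0,0,0,0,0,-0.3],[0,0,0,0,0,0,-0.3]]]' 
python3 -m pendant '[[[0,0,-0.1,0,0,0,-0.3],[0,0,-0.2,0,0,0,-0.3],[0,0,-0.4,0,0,0,-0.3],[0,0,-0.6,0,0,0,-0.3],[0,0,-0.8,0,0,0,-0.3],[0,0,-1,0,0,0,-0.3],[0,0,-1,0,0,0,-0.3],[0,0,-1,0,0,0,-0.3]]]' 
python3 - <<'E'
from plant import vision
import cv2,numpy as np
a=vision.capture("scene")["frame"][90:220,190:330];b=vision.capture("top")["frame"][150:280,140:280]
cv2.imwrite("pics/s5.png",cv2.resize(np.hstack([a,b]),None,fx=2.8,fy=2.8))
E
python3 d.py 0.573 -0.169 0.33 180 0 -82
```

```text
time_s: 14.75
tcp_pos: [0.5114, 0.1377, 0.2426]
eef_rot: [-180.0, 0.0, -63.0]
contact_force: [0.9, 0.6, -0.6]
gripper_width: 0.0307
gripper_force: 0.0
time_s: 15.55
tcp_pos: [0.5115, 0.1376, 0.3466]
eef_rot: [-179.9, -0.0, -63.0]
contact_force: [-0.2, 0.4, -0.7]
gripper_width: 0.0308
gripper_force: 0.0
t 15.65 pos [0.5127 0.138  0.3488] rot [-1.7965e+02 -2.0000e-02 -6.2980e+01] j [ 36.   4.  -8.   0. -78.  -9.] F [ 0.4 -1.1  0.8] w 0.0306 gf 0.0
shift units [15.04  4.29  0.92] turn units [-0.09  0.01  4.75]
```

View pics/s5.png

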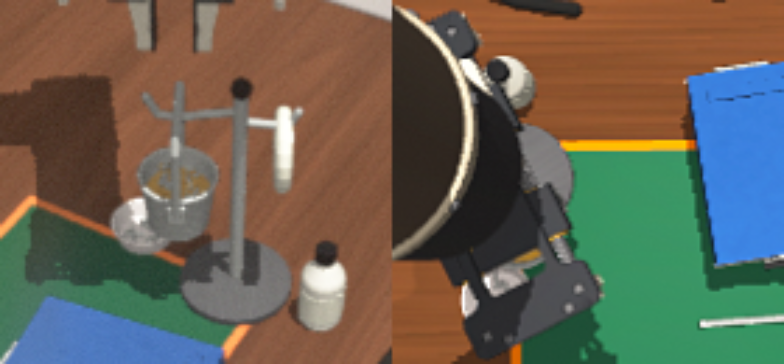

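The pail hangs by its bail on the free hook, with the gripper clear above it. Next is the handle.

```bash

python3 -m pendant '[[[0.88,0.25,0,0,0,0,0],[0.88,0.25,0,0,0,0,0],[0.88,0.25,0,0,0,0,0],[0.88,0.25,0,0,0,0,0],[0.88,0.25,0,0,0,0,0],[0.88,0.25,0,0,0,0,0],[0.88,0.25,0,0,0,0,0],[0.88,0.25,0,0,0,0,0]]]' >/dev/null
python3 -m pendant '[[[0.88,0.25,0,0,0,0,0],[0.88,0.25,0,0,0,0,0],[0.88,0.25,0,0,0,0,0],[0.88,0.25,0,0,0,0,0],[0.88,0.25,0,0,0,0,0],[0.88,0.25,0,0,0,0,0],[0.88,0.25,0,0,0,0,0],[0.88,0.25,0,0,0,0,0]]]' >/dev/null
python3 -m pendant '[[[0.96,0.29,0.1,0,0,0,0],[0,0,0.5,0,0,0.8,0],[0,0,0.5,0,0,0.8,0],[0,0,0,0,0,0.8,0],[0,0,0,0,0,0.8,0],[0,0,0,0,0,0.8,0],[0,0,0,0,0,0.75,0],[0,0,0,0,0,0,0]]]'
python3 - <<'E'
from plant import r,vision
import cv2,numpy as np
from h import *
s=r.get_state();c=vision.capture("wrist")
P=pts(c);H=c["hand_eye"];P=P@H[:3,:3].T+H[:3,3]
T=R.from_euler("xyz",s["eef_rot"],degrees=True);W=T.apply(P.reshape(-1,3)).reshape(P.shape)+s["tcp_pos"]
x,y,z=W[...,0],W[...,1],W[...,2]
m=(c["depth"]>0)&(x>.5)&(x<.65)&(y>-.25)&(y<-.09)&(z>.166)&(z<.183);q=W[m].astype(np.float32)
vx,vy,x0,y0=cv2.fitLine(q[:,:2],cv2.DIST_HUBER,0,.001,.001).ravel()
if vy<0: vx,vy=-vx,-vy
t=(q[:,0]-x0)*vx+(q[:,1]-y0)*vy;tm=(t.min()+t.max())/2
print(len(q),"yaw",np.degrees(np.arctan2(-vx,vy)),"mid",x0+tm*vx,y0+tm*vy,"len",np.ptp(t),"top",np.percentile(q[:,2],95))
E
python3 d.py 0.573 -0.169 0.181 180 0 -81.8
```

```text
time_s: 18.05
tcp_pos: [0.5715, -0.1693, 0.3228]
eef_rot: [-180.0, 0.0, -82.0]
contact_force: [-1.0, -0.0, -0.3]
gripper_width: 0.0441
gripper_force: 0.0
1634 yaw 8.34211 mid 0.57115245 -0.16891655 len 0.11851725 top 0.17618774
t 18.1 pos [ 0.5715 -0.1693  0.3228] rot [-179.99   -0.    -81.93] j [  2.  11.  -3.  -0. -76.   6.] F [-0.1 -0.2 -0.4] w 0.0437 gf 0.0
shift units [-0.   -0.07  7.09] turn units [-0.   -0.   -0.03]
```

```bash

python3 -m pendant '[[[0,0,1,0,0,0,0],[0,0,1,0,0,0,0],[0,0,1,0,0,0,0],[0,0,1,0,0,0,0],[0,0,1,0,0,0,0],[0,0,1,0,0,0,0],[0,0,0.7,0,0,0,0],[0,0,0.4,0,0,0,0]]]' >/dev/null
python3 -m pendant '[[[0,0,0,0,0,0,-0.4],[0,0,0,0,0,0,-0.6],[0,0,0,0,0,0,-0.7],[0,0,0,0,0,0,-1],[0,0,0,0,0,0,-1],[0,0,0,0,0,0,-1],[0,0,0,0,0,0,-1],[0,0,0,0,0,0,-1]]]' 45
python3 d.py 0.573 -0.169 0.181 180 0 -81.8
python3 - <<'E'
import numpy as np
from plant import r
s=r.get_state()
# plane coords (x back, z up) along box; hinge relative to handle
def h(th):
    u,z=.085,.065;return np.array([-(u*np.cos(th)-z*np.sin(th)),u*np.sin(th)+z*np.cos(th)])
off=s["tcp_pos"][2]-.170
for f in (.5,):
  K=24;prev=None
  for k in range(K+1):
    th=np.radians(60*k/K);a=f*th
    tz=np.array([-np.sin(a),-np.cos(a)]);ty=np.array([-np.cos(a),np.sin(a)])
    p=h(th)-off*tz
    if k:
        d=(p-prev[0])*1000/20;print(k,"y",round(d@prev[1],2),"z",round(d@prev[2],2),"wx",round(-60/K*f/4,3))
    prev=(p,ty,tz)
E
```

```text
time_s: 19.7
tcp_pos: [0.5723, -0.1693, 0.1813]
eef_rot: [-179.9, -0.0, -82.0]
contact_force: [2.5, 1.3, 3.8]
gripper_width: 0.0106
gripper_force: 45.0
t 19.7 pos [ 0.5723 -0.1693  0.1813] rot [-1.799e+02 -2.000e-02 -8.198e+01] j [  2.  16. -15.   0. -59.   6.] F [2.5 1.3 3.8] w 0.0106 gf 45.0
shift units [-0.01 -0.04  0.01] turn units [-0.02 -0.01 -0.04]
1 y -0.16 z -0.18 wx -0.312
2 y -0.16 z -0.18 wx -0.312
3 y -0.17 z -0.18 wx -0.312
4 y -0.17 z -0.17 wx -0.312
5 y -0.17 z -0.17 wx -0.312
6 y -0.18 z -0.17 wx -0.312
7 y -0.18 z -0.16 wx -0.312
8 y -0.18 z -0.16 wx -0.312
9 y -0.19 z -0.15 wx -0.312
10 y -0.19 z -0.15 wx -0.312
11 y -0.19 z -0.15 wx -0.312
12 y -0.2 z -0.14 wx -0.312
13 y -0.2 z -0.14 wx -0.312
14 y -0.2 z -0.13 wx -0.312
15 y -0.21 z -0.13 wx -0.312
16 y -0.21 z -0.13 wx -0.312
17 y -0.21 z -0.12 wx -0.312
18 y -0.21 z -0.12 wx -0.312
19 y -0.22 z -0.11 wx -0.312
20 y -0.22 z -0.11 wx -0.312
21 y -0.22 z -0.1 wx -0.312
22 y -0.22 z -0.1 wx -0.312
23 y -0.23 z -0.09 wx -0.312
24 y -0.23 z -0.09 wx -0.312
```

```bash

python3 -m pendant '[[[0,-0.16,-0.18,-0.31,0,0,-1],[0,-0.16,-0.18,-0.31,0,0,-1],[0,-0.17,-0.18,-0.31,0,0,-1],[0,-0.17,-0.17,-0.31,0,0,-1],[0,-0.17,-0.17,-0.31,0,0,-1],[0,-0.18,-0.17,-0.31,0,0,-1],[0,-0.18,-0.16,-0.31,0,0,-1],[0,-0.18,-0.16,-0.31,0,0,-1]]]' 45
cat > lid.py <<'E'
import numpy as np
from scipy.spatial.transform import Rotation as R
from plant import r
s=r.get_state();T=R.from_euler("xyz",s["eef_rot"],degrees=True)
b=s["tcp_pos"]+T.apply([0,0,.0113])
yw=np.radians(8.2);ex=np.array([np.cos(yw),np.sin(yw)]);hx=np.array([.5723,-.1693])@ex+.085
u=hx-b[:2]@ex;z=b[2]-.105
print("lid",np.degrees(np.arctan2(z,u)-np.arctan2(.065,.085)),"rad",np.hypot(u,z),"tilt",np.degrees(np.arccos(-T.apply([0,0,1])[2])),"F",s["contact_force"].round(1),"M",s["moment"].round(2),"j",s["joints"].round(0),s["time_s"])
E
python3 lid.py
```

```text
time_s: 20.5
tcp_pos: [0.597, -0.1656, 0.2035]
eef_rot: [169.5, 0.1, -82.1]
contact_force: [-5.3, -2.4, -4.7]
gripper_width: 0.0103
gripper_force: 45.0
lid 17.18577037581031 rad 0.10722621258409948 tilt 10.490472505319778 F [-5.3 -2.4 -4.7] M [-0.75  1.48  0.14] j [  3.  23.  -3.   1. -75.   5.] 20.5
```

```bash

python3 -m pendant '[[[0,-0.19,-0.15,-0.31,0,0,-1],[0,-0.19,-0.15,-0.31,0,0,-1],[0,-0.19,-0.15,-0.31,0,0,-1],[0,-0.20,-0.14,-0.31,0,0,-1],[0,-0.20,-0.14,-0.31,0,0,-1],[0,-0.20,-0.13,-0.31,0,0,-1],[0,-0.21,-0.13,-0.31,0,0,-1],[0,-0.21,-0.13,-0.31,0,0,-1]]]'
python3 lid.py
```

```text
time_s: 21.3
tcp_pos: [0.6328, -0.1605, 0.22]
eef_rot: [159.6, 0.1, -82.0]
contact_force: [-9.5, 2.5, 9.2]
gripper_width: 0.011
gripper_force: 45.0
lid 37.689189438994994 rad 0.10801233616221441 tilt 20.39643405605702 F [-9.5  2.5  9.2] M [ 0.72  4.   -0.47] j [  4.  31.  10.   1. -89.   4.] 21.3
```

```bash

python3 -m pendant '[[[0,-0.21,-0.15,-0.31,0,0,-1],[0,-0.21,-0.14,-0.31,0,0,-1],[0,-0.22,-0.13,-0.31,0,0,-1],[0,-0.22,-0.12,-0.31,0,0,-1],[0,0,0,0,0,0,-1],[0,0,0,0,0,0,-1],[0,0,0,0,0,0,-1],[0,0,0,0,0,0,-1]]]'
python3 lid.py
python3 - <<'E'
from plant import vision
import cv2,numpy as np
from h import *
for n in("scene","top"):
    c=vision.capture(n);cv2.imwrite("pics/6%s.png"%n,cv2.resize(c["frame"][100:384,90:420],None,fx=2,fy=2))
    W=world(c);f=c["frame"].astype(int);b,g,rr=f[...,0],f[...,1],f[...,2]
    x,y,z=W[...,0],W[...,1],W[...,2]
    m=(c["depth"]>0)&(b>60)&(b>2*rr)&(b>1.5*g)&(x>.45)&(x<.8)&(y>-.4)&(y<.05)&(z>.14)
    q=W[m];print(n,len(q))
    if len(q)>50:
        best=None;rng=np.random.default_rng(0)
        for _ in range(300):
            a=q[rng.choice(len(q),3,False)];nn=np.cross(a[1]-a[0],a[2]-a[0]);L=np.linalg.norm(nn)
            if L<1e-6:continue
            nn/=L;k=abs((q-a[0])@nn)<.003
            if best is None or k.sum()>best.sum():best=k
        Q=q[best];C=Q-Q.mean(0);nn=np.linalg.svd(C)[2][2];nn*=np.sign(nn[2]);print(best.sum(),nn.round(3),"angle",np.degrees(np.arccos(nn[2])))
E
```

```text
time_s: 22.1
tcp_pos: [0.6542, -0.1575, 0.2236]
eef_rot: [154.9, 0.0, -82.0]
contact_force: [-4.3, 1.4, 6.2]
gripper_width: 0.0107
gripper_force: 45.0
lid 48.86363744824087 rad 0.10859413272446457 tilt 25.09102256884386 F [-4.3  1.4  6.2] M [ 0.6   1.22 -0.26] j [  4.  36.  17.   2. -97.   4.] 22.1
scene 4925
4610 [0.738 0.105 0.667] angle 48.18370480171156
top 4246
3498 [0.734 0.108 0.671] angle 47.866301004952525
```

View pics/6scene.png

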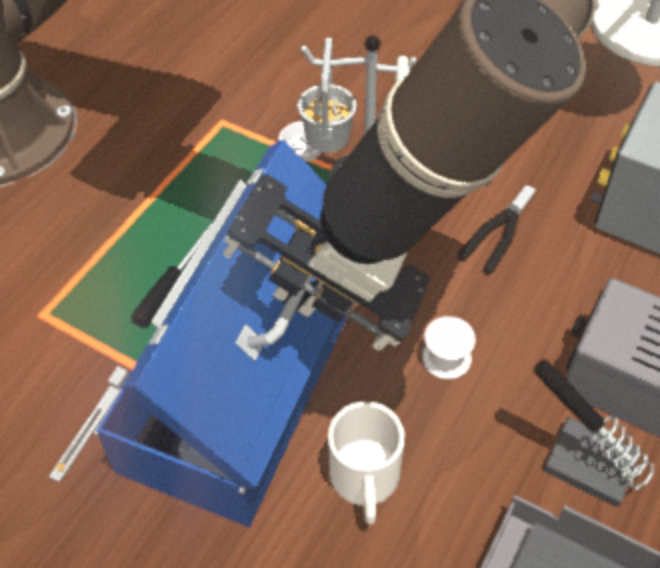

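The lid is open at about 48 degrees, with the handle in the gripper at (290,310) and the pail still hanging at (327,115). Some more lift is needed.

```bash

cat > pl.py <<'E'
import sys,pickle
from plant import vision
import numpy as np
from h import *
for n in("scene","top"):
  for src in (1,0):
    c=vision.capture(n) if src else pickle.load(open(n+".pkl","rb"))
    W=world(c);f=c["frame"].astype(int);b,g,rr=f[...,0],f[...,1],f[...,2]
    x,y,z=W[...,0],W[...,1],W[...,2]
    m=(c["depth"]>0)&(b>60)&(b>2*rr)&(b>1.5*g)&(x>.45)&(x<.8)&(y>-.4)&(y<.05)&(z>(.14 if src else .12))
    q=W[m];best=None;rng=np.random.default_rng(0)
    for _ in range(300):
        a=q[rng.choice(len(q),3,False)];nn=np.cross(a[1]-a[0],a[2]-a[0]);L=np.linalg.norm(nn)
        if L<1e-6:continue
        nn/=L;k=abs((q-a[0])@nn)<.003
        if best is None or k.sum()>best.sum():best=k
    Q=q[best];nn=np.linalg.svd(Q-Q.mean(0))[2][2];nn*=np.sign(nn[2])
    print(n,"now" if src else "closed",best.sum(),nn.round(3),"angle",np.degrees(np.arctan2(nn[0]*np.cos(.143)+nn[1]*np.sin(.143),nn[2])))
E
python3 -m pendant '[[[0,-0.22,-0.12,-0.31,0,0,-1],[0,-0.22,-0.12,-0.31,0,0,-1],[0,-0.22,-0.11,-0.31,0,0,-1],[0,-0.23,-0.10,-0.31,0,0,-1],[0,0,0,0,0,0,-1],[0,0,0,0,0,0,-1],[0,0,0,0,0,0,-1],[0,0,0,0,0,0,-1]]]'
python3 lid.py; python3 pl.py
```

```text
time_s: 23.0
tcp_pos: [0.6751, -0.1547, 0.2229]
eef_rot: [150.1, 0.0, -82.0]
contact_force: [-3.5, 1.0, 1.7]
gripper_width: 0.0106
gripper_force: 45.0
lid 59.54295818485313 rad 0.10893140546685187 tilt 29.879882390034446 F [-3.5  1.   1.7] M [ 0.23  0.23 -0.04] j [   4.   41.   24.    2. -104.    4.] 23.0
scene now 3368 [0.848 0.122 0.516] angle 58.90973400343901
scene closed 6831 [-0.004 -0.001  1.   ] angle -0.2296804154473631
top now 2699 [0.845 0.125 0.521] angle 58.621506766536314
top closed 7162 [-0.002  0.     1.   ] angle -0.1032920765537689
```

```bash

python3 -m pendant '[[[0,-0.04,-0.02,0,0,0,-1],[0,-0.05,-0.02,0,0,0,-1],[0,0,0,0,0,0,-1],[0,0,0,0,0,0,-1],[0,0,0,0,0,0,-1],[0,0,0,0,0,0,-1],[0,0,0,0,0,0,-1],[0,0,0,0,0,0,-1]]]'
python3 lid.py; python3 pl.py
python3 - <<'E'
from plant import vision
import cv2
c=vision.capture("scene");cv2.imwrite("pics/7.png",cv2.resize(c["frame"][90:384,90:420],None,fx=2,fy=2))
E
```

```text
time_s: 23.9
tcp_pos: [0.6778, -0.1544, 0.2227]
eef_rot: [150.2, 0.0, -82.0]
contact_force: [-4.0, -0.6, -4.1]
gripper_width: 0.0109
gripper_force: 45.0
lid 60.98046975274315 rad 0.1090923648561899 tilt 29.779241277505896 F [-4.  -0.6 -4.1] M [ 0.01 -0.35  0.1 ] j [   4.   41.   25.    2. -104.    4.] 23.9
scene now 3408 [0.86  0.123 0.495] angle 60.30323129838653
scene closed 6831 [-0.004 -0.001  1.   ] angle -0.2296804154473631
top now 2531 [0.856 0.126 0.502] angle 59.87858569758606
top closed 7162 [-0.002  0.     1.   ] angle -0.1032920765537689
```

View pics/7.png

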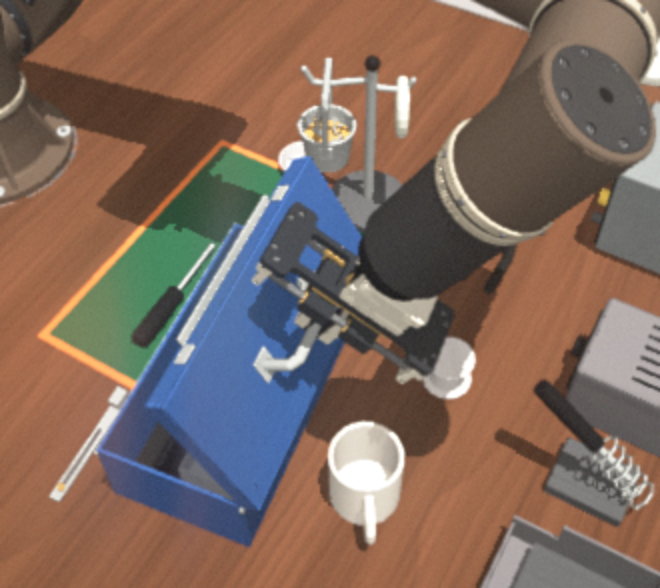

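The lid is held at about 60 degrees, the pail is hanging on the free hook at (327,130), and nothing else has moved. I'm handing in the job.

```bash
python3 -c "
from plant import r
print(r.close_job())"
```

```text
the job is handed in; nothing more can be done
None
```

The pail hangs upright by its handle on the free hook, the gripper is holding the lid at about 60 degrees (59.9–60.3 by the cameras, 61.0 by arm position), and I handed the job in at about 24 s with nothing else visibly disturbed.

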